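# Pack the stapler under the cantilever tray of a desk box

### The arm

A 6-joint arm with a two-finger parallel gripper is mounted at the origin on the work surface. World frame = base frame: x ahead of the robot, y to its left, z up, the work surface at z = 0. Lengths are in mm, angles in degrees, forces in N, time in s.
With the tool pointing down it reaches from about 225 to 725 mm from the base axis. Payload 3.1 kg.
Tool frame: the origin (TCP) lies on the centre line of the jaws, within the pads' length; the fingertips stand bot.tip_reach ahead of it and the grasp point (between the pads) lies 6 mm ahead of it (bot.tip_reach is the distance from the TCP to the fingertips, in mm); z points along the fingers, y is the line along which they close (so a half turn about z gives the same grasp; the last joint's range is limited). The gripper opens to 85 mm and grips with 20 to 120 N. Pads are 22 mm wide; open, the fingers measure 114 mm over their backs; the gripper's body (76 mm by 85 mm) begins 54 mm behind the grasp point. The pads swing forward as they close: fully open they stand 13 mm farther back than shut.
Start: joints at [64.297, 2.75, 5.684, 92.934, 0, 82.678], TCP at [165.553, 498.206, 229.912] pointing down, gripper open.
Joint ranges: [-166.93, 166.93], [-56.73, 111.36], [-69.38, 81.34], [-121.58, 131.49], [-85.45, 84.26], [-180, 180]. Speed limits (degrees/s): [159.86, 159.86, 180, 180, 180, 180].

### API

Orientations are given as a 3x3 rotation matrix whose columns are the frame's x, y, z axes.
In Python, from workcell import bot gives the robot as it stands.
- The arm moves only by the tool play_rows, never from a script. Its argument "targets" is a list of rows, each a list of 7 numbers: the shift along the tool's x, y, z in cm, then the turn, a rotation vector about the tool's x, y, z in rad, then the closure in counts, from 0 (fully open) to 255 (shut). In form: [[x, y, z, wx, wy, wz, hand], ...]. A call has 1 to 8 rows; each row is the pose to reach, as a shift and turn from the pose commanded when the call began, along the tool's axes at that moment; what a row does not reach only later rows make up. A row lasts 1/8 s, in which the tool goes at most 62.5 mm and 10.7 degrees, less where a joint would pass 70% of its speed; a pose out of reach is approached as far as the arm can. A call with a gripper value outside its range is refused whole. The fingers move at their own pace and stop on an object; "force" is the grip in N (left out, the last holds). Time passes only in rows, so rows that repeat a pose let the fingers close. It gives the time, the measured TCP pose, the force, the opening and the grip force at its end, in the units of the state.
- bot.observe(): the state, without advancing time (a new reading comes with each control period).
- bot.camera(name): name is "scene" or "top" or "wrist"; returns a dict with "img" (400x640x3 uint8, red, green, blue), "z_map" (400x640 float32, mm along the optical axis (not along the pixel's ray), 0 where there is no reading), "fovy" (degrees; the focal length in pixels is half the picture's height over the tangent of half this angle, whatever the lens; pixels are square), "cx", "cy" (the principal point, pixels), "T" (4x4, takes a point from camera to world coordinates); the wrist camera has in their place "tool_from_camera" (4x4, takes a point from camera to tool coordinates, whose origin is the TCP and whose axes are the flange's). Camera axes: x right, y down, z forward; pixel columns grow to the right and rows downward; lengths in mm; the calibration is good to about 2 mm. A picture is of the moment at which its call begins: read the wrist's pose just before it.
- bot.finish_job(): hands the job in; it is judged then, once.
The state is a dict: "clock": time; "qpos": joint angles; "dq": joint speeds; "joint_torque": joint torques, N m; "position": TCP position; "tcp_rot": TCP orientation; "force": force on the tool from outside, world axes, zero at the start; "moment": the same for the moment, N m; "opening": finger opening in mm; "finger_force": force on a finger pad.
Only numpy, scipy, OpenCV 4.12 (cv2) and the standard library are available. Lean on these libraries where they do the work, as an engineer would, in place of code of your own. Each camera call takes 0.05 s, during which the arm holds its last target. There are 200 camera calls.

### The job

The stapler belongs in the bottom of the blue desk box: get the box's cantilever top tray up by its orange lip and swing it right over to its open stop, then set the stapler down on its base in the bay with the orange mat and let go of it. Then bring the tray back over and press it fully home. Never force the tray with a hard shove, and leave the white pad tin in the other bay and the other things on the desk where they are.

Things in the scene. Friction and masses are not known exactly. Their poses are not given: they have to be found in the camera images.
- desk_box: Blue open box fixed to the desk, 130 (x) by 220 (y) by 64 mm high, walls and floor 5 mm. Origin: centre of its underside; x runs from its front (lip side) to its back, z up. Under the tray are two bays, each 120 (x) by 103 mm (y), centred at y = +53 and -53 mm, floor at z = 5 mm; the divider's top is at z = 40 mm. The links outside reach y = +-125 mm.
- tray_link (a joint): Angle a of the tray's links: 0 shut, 2.217 rad open stop. They turn about the box's y on pivots at x = 63.8, z = 62.3 mm (box frame). The tray's origin is at x = -120 cos(0.14+a), z = 120 sin(0.14+a) mm from there: it rises, is highest at 1.43, then sinks backwards. Friction: it stays where left; up to 7 N along its path moves it. From shut it starts almost straight up: a level push won't do.
- tray: The tray; always level, axes as the box's. From its origin (on its pin line): grey slab x -10 to 120, y +-110, z -13 to 9 mm, blue rim 5 mm wide up to z = 13, low fixed stationery up to z = 15; no wall to grip. Shut, it lies flush on the box with its origin at x = -55, z = 79 mm in the box's frame. Orange lip in front: x -40 to -10, y +-60, z -13 to -5 mm, free below.
- lip (a point): Middle of the lower front edge of the tray's orange lip, at x = -40, y = 0, z = -13 mm from the tray's origin. A tilted finger fits beneath it; the lip's upper face is a good place to press the tray down.
- tray_back (a point): Centre of the back face of the tray's slab, at x = +120, y = 0, z = 0 mm from the tray's origin; the face is plain and runs z -13 to +13 mm.
- mat: Orange mat, 112 by 94 by 1 mm, look only, on the floor of one of the two bays (either one): the stapler's place. Origin: centre of its underside, axes as the box's.
- stapler_mid (a point): Centre of the stapler, half-way up (23 mm above its base). Loose red and black stapler, 100 long (its x) by 32 wide (y) by 46 mm high (z up), about 0.2 kg. The red upper arm has straight sides 32 mm apart from 26 to 46 mm above the base and is 94 mm long; below it the stapler is narrower except for its 30 mm wide base plate.
- stapler: The same stapler; origin at the centre of its underside.
- pad_tin: White flat ink-pad tin, 85 by 60 by 18 mm, lying loose in the bay without the mat. Origin: centre of its underside. Leave it there.
- pen_cup: Red pen cup, 76 mm across, 95 mm high (pens up to 145 mm). Bystander; origin: centre of its underside.
- tape_roll: Orange roll of tape lying flat, 90 mm across, 24 mm high. Bystander; origin: centre of its underside.
- mug: White mug, 82 mm across, 95 mm high, with a handle. Bystander; origin: centre of its underside.
- punch: Blue and black hole punch, 110 by 100 by 71 mm high. Bystander; origin: centre of its underside.
- calculator: Black desk calculator, 170 by 120 by 26 mm high. Bystander; origin: centre of its underside.

How it is judged (in metres and radians):
On the way, in this order (a step that is already met when the one before it is completed fails the run):
1. The tray has been swung over to its open stop (within about 0.25 rad) (value of joint tray_link above 1.97 rad), for 0.2 s.
2. With the tray open, the stapler stands on its base in the bay with the mat, let go and at rest (value of joint tray_link above 1.7 rad and x of stapler_mid in the frame of mat between -0.03 and 0.03 m and y of stapler_mid in the frame of mat between -0.04 and 0.04 m and z of stapler_mid in the frame of mat between 0.015 and 0.031 m and angle between stapler_mid's own z axis and vertical below 0.15 rad and contact force between the fingers and stapler below 0.1 N and linear speed of stapler below 0.02 m/s), for 0.2 s.
At the end, for the whole second after the job is handed in: Tray shut (link angle under 0.035 rad) and still; stapler upright on its base (within 0.15 rad), released, at rest, its centre within 30 mm (box x) and 40 mm (box y) of the mat's centre and 15 to 31 mm above the mat's origin; pad tin flat in its own bay, moved under 30 mm (value of joint tray_link below 0.035 rad and velocity of joint tray_link between -0.05 and 0.05 rad/s and x of stapler_mid in the frame of mat between -0.03 and 0.03 m and y of stapler_mid in the frame of mat between -0.04 and 0.04 m and z of stapler_mid in the frame of mat between 0.015 and 0.031 m and angle between each of stapler_mid, pad_tin's own z axis and vertical below 0.15 rad and contact force between the fingers and stapler below 0.1 N and linear speed of stapler below 0.02 m/s and distance between pad_tin and desk_box below 0.1 m and distance of pad_tin from where it was at the start of the episode below 0.03 m); the robot touches nothing.
It fails at once if The fingers push the tray with more than 60 N (contact force between the fingers and tray above 60 N).
It fails at once if A bystander on the desk is moved more than 30 mm (distance of any of pen_cup, tape_roll, mug, punch, calculator from where it was at the start of the episode above 0.03 m).
It also fails if it takes over 72 s, if anything falls off the work surface, if the arm or the gripper's body presses on something with over 40 N, if the wrist force passes 120 N, or if a joint passes its speed limit or range.

## Working session

There is one attempt and no reset: what is moved stays moved. The work goes in short steps, Python scripts to look and compute and a tool call to move; the robot and the scene stay as the last step left them, time stands still between calls to the robot, and variables do not carry over. Pictures are saved under pics/ and viewed, at most 10 in all, crops included, and the job is handed in when it is done.

Besides the shell and the picture viewer there is one more tool, called by a JSON object that holds its "name" and its "arguments". play_rows: Moves the arm, as the interface text tells. Its arguments: {"type":"object","properties":{"targets":{"type":"array"},"force":{"type":"number"}},"required":["targets"]}

```bash
ls; mkdir -p pics
cat > h.py <<'E'
import numpy as np, cv2
from workcell import bot
def cam(n):
    s=bot.observe(); c=bot.camera(n)
    if 'T' not in c:
        W=np.eye(4); W[:3,:3]=s['tcp_rot']; W[:3,3]=s['position']; c['T']=W@c['tool_from_camera']
    c['T']=np.array(c['T']); c['f']=c['img'].shape[0]/2/np.tan(np.radians(c['fovy'])/2)
    return c
def cloud(c):
    v,u=np.mgrid[:400,:640]; z=c['z_map']
    p=np.stack([(u-c['cx'])/c['f']*z,(v-c['cy'])/c['f']*z,z],-1)
    return p@c['T'][:3,:3].T+c['T'][:3,3]
def ray(c,u,v,h):
    d=c['T'][:3,:3]@np.array([(u-c['cx'])/c['f'],(v-c['cy'])/c['f'],1]); o=c['T'][:3,3]
    return o+d*(h-o[2])/d[2]
E
python3 - <<'E'
from h import *
a=[]
for n in('top','scene'):
    c=cam(n); cv2.imwrite(f'pics/{n}0.png',c['img'][:,:,::-1]); np.savez(f'{n}0.npz',**c)
    print(n,c['f'],c['T'].round(2).tolist(),c['cx'],c['cy'])
s=bot.observe(); print(s['tcp_rot'],bot.tip_reach,s['clock'])
E
```

```text
pics
top 463.1318121257165 [[0.02, -0.98, 0.18, 231.77], [-1.0, -0.03, -0.01, -77.98], [0.01, -0.18, -0.98, 1569.21], [0.0, 0.0, 0.0, 1.0]] 316.6327814743862 191.46738377093405
scene 387.6526920933962 [[-0.61, 0.66, -0.45, 1032.62], [0.79, 0.51, -0.33, 279.33], [0.01, -0.56, -0.83, 1022.33], [0.0, 0.0, 0.0, 1.0]] 325.8015979115016 197.16299185043454
[[-9.48985370e-01  3.15318815e-01 -9.01040102e-04]
 [ 3.15320016e-01  9.48983348e-01 -1.97301950e-03]
 [ 2.32941883e-04 -2.15648262e-03 -9.99997648e-01]] 25.0 0.1
```

View pics/top0.png

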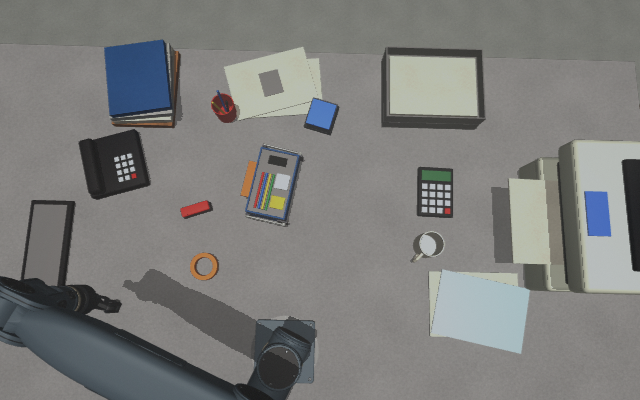

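View pics/scene0.png

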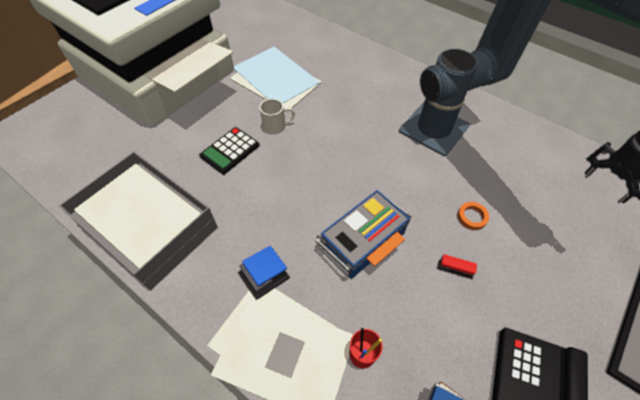

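Run:
```python
from h import *
print([x for x in dir(bot) if x[0]!='_'])
d={n:dict(np.load(f'{n}0.npz')) for n in('top','scene')}
def comp(n,m,lo=60):
    k,l,s,ce=cv2.connectedComponentsWithStats(m.astype('uint8'))
    P=cloud(d[n])
    for i in range(1,k):
        if s[i,4]<lo: continue
        q=P[l==i]; q=q[q[:,2]<300]; 
        r=cv2.minAreaRect(q[:,:2].astype('float32'))
        print(n,'px',ce[i].round(0),s[i,4],'med',np.median(q,0).round(1),'rect',np.round(r[0],1),np.round(r[1],1),round(r[2],1),'z',np.percentile(q[:,2],[5,50,95]).round(1))
for n in d:
    hsv=cv2.cvtColor(d[n]['img'],cv2.COLOR_RGB2HSV); H,S,V=hsv[...,0].astype(int),hsv[...,1],hsv[...,2]
    print('red'); comp(n,((H<5)|(H>172))&(S>150)&(V>70))
    print('orange'); comp(n,(H>6)&(H<16)&(S>150)&(V>100))
# box top surface z in 80..100
for n in d:
    P=cloud(d[n]); m=(P[...,2]>74)&(P[...,2]<100)&(P[...,0]>330)&(P[...,0]<640)&(P[...,1]>-70)&(P[...,1]<170)
    print('tray'); comp(n,m,300)
```

```text
['MotionError', 'camera', 'finish_job', 'observe', 'tip_reach']
red
top px [259. 189.] 64 med [510.7  94.8  92.7] rect [509.7  95.6] [  6.4 117.9] 79.2 z [88.5 92.7 98.3]
top px [194. 208.] 248 med [450.  310.5  45.6] rect [449.4 310.3] [32.8 90.9] 19.0 z [39.6 45.6 51. ]
orange
top px [249. 179.] 238 med [549.7 132.5  74. ] rect [549.8 132.8] [ 23.3 118.2] 79.3 z [68.3 74.  79.5]
top px [203. 266.] 277 med [261.5 273.6  23.7] rect [262.6 272.1] [84.7 83.1] 2.4 z [18.5 23.7 30.4]
red
scene px [383. 228.] 89 med [515.   98.1  93.8] rect [510.7  98. ] [  6.7 118.8] 78.8 z [91.1 93.8 96.8]
scene px [458. 264.] 420 med [456.9 313.5  45.3] rect [453.4 312.9] [33.7 93.7] 20.7 z [35.  45.3 48.5]
scene px [368. 339.] 223 med [769.1 227.7  49. ] rect [775.9 231.3] [28.9 34. ] 27.4 z [ 3.1 49.  95.2]
scene px [362. 352.] 569 med [800.3 233.2  34.6] rect [806.9 234.5] [61.2 71.5] 7.0 z [ 2.4 34.6 96.3]
scene px [518. 343.] 71 med [556.1 523.9  43.6] rect [555.  524.7] [22.3 20.7] 20.0 z [38.7 43.6 47.1]
orange
scene px [473. 215.] 380 med [268.  276.9  23.1] rect [265.3 275.6] [85.2 90.6] 89.6 z [15.3 23.1 27. ]
scene px [385. 248.] 462 med [553.9 132.9  74. ] rect [540.1 135.3] [ 31.2 146. ] 78.6 z [70.9 74.  76.8]
tray
top px [271. 184.] 2805 med [529.4  56.8  89.6] rect [529.8  69. ] [159.4 235.6] 78.8 z [78.8 89.6 96.4]
tray
scene px [367. 228.] 3583 med [541.   61.6  89.5] rect [531.5  70.6] [160.3 237.2] 79.1 z [75.9 89.5 94.6]
```

```bash
cat >> h.py <<'E'
from scipy.spatial.transform import Rotation as Ro
AZ=np.radians(-100.9); B0=np.array([527.7,55.1,0])
BX=np.array([np.cos(AZ),np.sin(AZ),0]); BY=np.array([-BX[1],BX[0],0]); EZ=np.array([0,0,1.])
def w(x,y,z): return B0+x*BX+y*BY+z*EZ
def Rt(tau,yaw=None):   # tool tilted tau deg towards box +x, closing along box y
    t=np.radians(tau); z=np.sin(t)*BX-np.cos(t)*EZ; return np.stack([np.cross(BY,z),BY,z],1)
def Rdown(yaw):  # closing axis azimuth deg
    a=np.radians(yaw); y=np.array([np.cos(a),np.sin(a),0]); z=-EZ; return np.stack([np.cross(y,z),y,z],1)
def row(pts,R=None):
    s=bot.observe(); R0=np.array(s['tcp_rot']); R=R0 if R is None else R
    for p in pts:
        print(np.r_[R0.T@(np.array(p)-s['position'])/10, Ro.from_matrix(R0.T@R).as_rotvec()].round(3).tolist())
def st():
    s=bot.observe(); R=np.array(s['tcp_rot']); p=np.array(s['position']); q=p-B0
    print('t',round(s['clock'],2),'p',p.round(1),'tipbox',np.round([(q+25*R[:,2])@BX,(q+25*R[:,2])@BY,(p+25*R[:,2])[2]],1),'z',R[:,2].round(3),'F',np.round(s['force'],1),'op',s['opening'],'q',np.round(s['qpos'],1))
E
python3 - <<'E'
from h import *
R=Rt(45); zt=R[:,2]
pre=w(-125.5,0,45.5)
row([pre-150*zt+[0,0,30],pre-30*zt,pre],R)
print(pre)
E
```

```text
[-45.331, -7.607, 4.73, 0.561, -0.641, 1.361]
[-46.438, -15.995, 16.233, 0.561, -0.641, 1.361]
[-46.715, -18.094, 18.359, 0.561, -0.641, 1.361]
[551.4314781  178.33581844  45.5       ]
```

{"name": "play_rows", "arguments": {"targets": [[-45.3,-7.6,4.7,0.561,-0.641,1.361,255],[-45.3,-7.6,4.7,0.561,-0.641,1.361,255],[-45.3,-7.6,4.7,0.561,-0.641,1.361,255],[-45.3,-7.6,4.7,0.561,-0.641,1.361,255],[-45.3,-7.6,4.7,0.561,-0.641,1.361,255],[-45.3,-7.6,4.7,0.561,-0.641,1.361,255],[-45.3,-7.6,4.7,0.561,-0.641,1.361,255],[-45.3,-7.6,4.7,0.561,-0.641,1.361,255]], "force": 40}}

```text
clock: 1.1
position: [570.6, 283.6, 182.0]
tcp_rot: [[0.025, 0.996, -0.084], [0.748, -0.074, -0.659], [-0.663, -0.046, -0.747]]
force: [0.4, 0.5, 0.4]
opening: -0.0
finger_force: 0.0
```

Run:
```python
from h import *
st()
R=Rt(45); zt=R[:,2]
pre=w(-125.5,0,45.5)
row([pre-150*zt+[0,0,30],pre-30*zt,pre],R)
```

```text
t 1.1 p [570.6 283.6 182. ] tipbox [-215.9   -0.   163.3] z [-0.084 -0.659 -0.747] F [0.4 0.5 0.4] op -0.027101018154181474 q [ 34.5  59.2  67.4 128.8 -29.7 136.1]
[-0.052, 0.099, 0.099, 0.046, -0.057, 0.116]
[1.282, -0.348, 14.309, 0.046, -0.057, 0.116]
[1.118, -0.495, 17.301, 0.046, -0.057, 0.116]
```

{"name": "play_rows", "arguments": {"targets": [[0,0.1,0.1,0.046,-0.057,0.116,255],[0.4,-0.1,5,0.046,-0.057,0.116,255],[0.8,-0.2,10,0.046,-0.057,0.116,255],[1.28,-0.35,14.3,0.046,-0.057,0.116,255],[1.28,-0.35,14.3,0.046,-0.057,0.116,255]]}}

```text
clock: 1.72
position: [549.5, 199.1, 63.4]
tcp_rot: [[0.121, 0.983, -0.14], [0.694, -0.184, -0.696], [-0.71, -0.013, -0.704]]
force: [-0.7, -0.1, -0.4]
opening: -0.1
finger_force: 0.0
```

Run:
```python
from h import *
st()
c=cam('scene'); np.savez('s1.npz',**c)
cv2.imwrite('pics/s1.png',cv2.resize(c['img'][100:340,260:580,::-1],(800,600)))
R=Rt(45); zt=R[:,2]
pre=w(-125.5,0,45.5)
row([pre-30*zt,pre],R)
```

```text
t 1.73 p [549.5 199.1  63.4] tipbox [-127.8   -6.    45.8] z [-0.14  -0.696 -0.704] F [-0.7 -0.1 -0.4] op -0.0931425514149355 q [ 30.   48.9  35.1 109.8 -32.2 140.3]
[-0.097, 0.384, 0.09, -0.0, 0.0, 0.009]
[-0.096, 0.384, 3.09, -0.0, 0.0, 0.009]
```

View pics/s1.png

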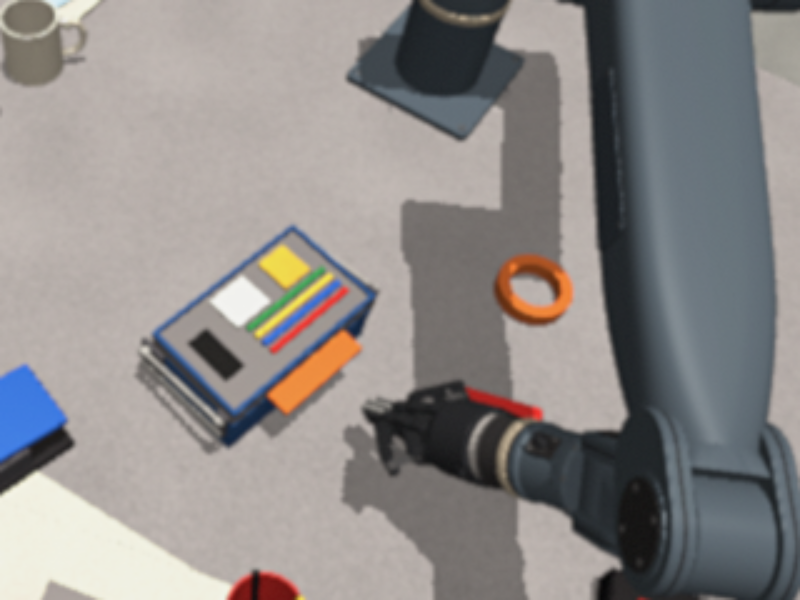

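{"name": "play_rows", "arguments": {"targets": [[-0.1,0.38,1.6,0,0,0.009,255],[-0.1,0.38,3.1,0,0,0.009,255],[-1.1,0.38,3.1,0,0,0.009,255],[-2.0,0.38,3.1,0,0,0.009,255],[-2.6,0.38,3.1,0,0,0.009,255],[-3.0,0.38,3.1,0,0,0.009,255]]}}

```text
clock: 2.52
position: [550.4, 159.9, 69.1]
tcp_rot: [[0.138, 0.982, -0.127], [0.697, -0.188, -0.692], [-0.703, 0.007, -0.711]]
force: [-0.3, 0.6, -0.4]
opening: 0.1
finger_force: 0.0
```

Run:
```python
from h import *
st()
for a in np.arange(0,1.81,.1):
    dx=12*(np.cos(.14)-np.cos(.14+a)); dz=12*(np.sin(.14+a)-np.sin(.14))
    print(round(a,2),round(-.707*(dx+dz),2),round(.707*(dx-dz),2))
```

```text
t 2.52 p [550.4 159.9  69.1] tipbox [-89.6   2.6  51.3] z [-0.127 -0.692 -0.711] F [-0.3  0.6 -0.4] op 0.05671761255850109 q [ 27.2  43.4  27.6 105.4 -33.8 137.9]
0.0 -0.0 0.0
0.1 -0.99 -0.67
0.2 -2.05 -1.24
0.3 -3.15 -1.7
0.4 -4.3 -2.05
0.5 -5.48 -2.29
0.6 -6.67 -2.4
0.7 -7.87 -2.4
0.8 -9.06 -2.27
0.9 -10.24 -2.03
1.0 -11.38 -1.67
1.1 -12.49 -1.19
1.2 -13.54 -0.61
1.3 -14.52 0.07
1.4 -15.44 0.84
1.5 -16.27 1.71
1.6 -17.01 2.65
1.7 -17.65 3.66
1.8 -18.19 4.73
```

{"name": "play_rows", "arguments": {"targets": [[-0.6,0,0,0,0,0,255],[-1.1,0,-0.3,0,0,0,255],[-2.0,0,-0.7,0,0,0,255],[-3.0,0,-1.2,0,0,0,255],[-4.1,0,-1.7,0,0,0,255]]}}

```text
clock: 3.15
position: [546.4, 142.6, 109.7]
tcp_rot: [[0.137, 0.982, -0.129], [0.697, -0.188, -0.692], [-0.704, 0.005, -0.71]]
force: [0.2, 0.5, 1.2]
opening: 0.5
finger_force: 0.0
```

Run:
```python
from h import *
st()
c=cam('scene'); P=cloud(c)
hsv=cv2.cvtColor(c['img'],cv2.COLOR_RGB2HSV); m=(hsv[...,0]>6)&(hsv[...,0]<16)&(hsv[...,1]>150)&(hsv[...,2]>90)&(P[...,0]>400)
print(m.sum(),np.median(P[m],0))
```

```text
t 3.15 p [546.4 142.6 109.7] tipbox [-71.9   2.   92. ] z [-0.129 -0.692 -0.71 ] F [0.2 0.5 1.2] op 0.489574255490199 q [ 26.1  39.8  26.9 107.7 -34.4 136.7]
413 [569.08272074 131.43072441  73.9507548 ]
```

Run:
```python
from h import *
c=cam('scene')
cv2.imwrite('pics/s2.png',cv2.resize(c['img'][170:320,300:500,::-1],(800,600)))
```

```text
(no output)
```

View pics/s2.png

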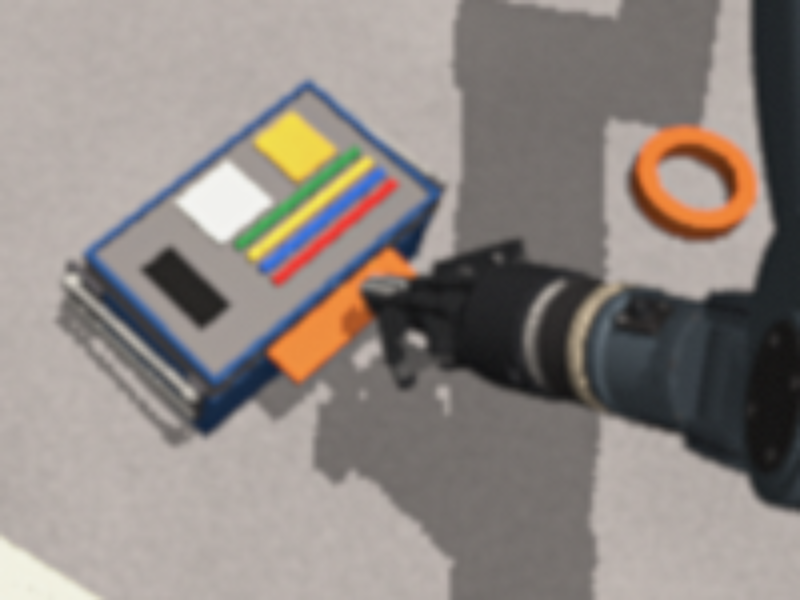

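Run:
```python
from h import *
s=bot.observe(); R=np.array(s['tcp_rot']); p=np.array(s['position'])
print(bot.tip_reach)
for n in('scene','top'):
    c=cam(n); P=cloud(c); L=(P-p)@R
    m=(L[...,2]>-60)&(L[...,2]<60)&(abs(L[...,0])<60)&(abs(L[...,1])<70)&(P[...,2]>78)
    m&=~(((P-B0)@BX>-66)&(P[...,2]<100))
    q=L[m]; 
    for i in np.argsort(-q[:,2])[:14]: print(n,q[i].round(0),(P[m][i]-B0)@BX, P[m][i][2].round(0))
```

```text
25.0
scene [ 7. 67. 40.] -66.2584930935138 78.0
scene [ 6. 13. 40.] -66.16062168117618 78.0
scene [ 7. 21. 39.] -66.82002221020302 78.0
scene [  7. -34.  39.] -66.78687927969452 78.0
scene [ 5. 32. 39.] -66.02384626204302 80.0
scene [ 6. 41. 39.] -66.6390800347878 80.0
scene [  6. -67.  38.] -66.80232288726982 80.0
scene [ 5.  6. 38.] -66.2635683072129 81.0
scene [  4. -22.  38.] -66.30085962629633 81.0
scene [ 4. 29. 38.] -66.19583500379792 82.0
scene [ 5. 10. 38.] -66.64749925021549 81.0
scene [ 4. 60. 37.] -66.5299977575311 82.0
scene [  4. -18.  37.] -66.77807989985631 82.0
scene [  5. -41.  37.] -66.99600880340606 81.0
top [-41.  19.  54.] -22.00182779830432 102.0
top [-40.   9.  54.] -22.944992760956676 101.0
top [-42. -22.  54.] -22.177927215133845 102.0
top [-39. -66.  52.] -25.025326194567025 101.0
top [-40. -63.  51.] -25.496528296832587 103.0
top [-30. -49.  42.] -38.83143987091594 102.0
top [ 7. 45. 38.] -67.61967034323321 79.0
top [ 7. 17. 38.] -67.60915174454057 79.0
top [ 8. 24. 37.] -69.21942038890235 79.0
top [11. 48. 36.] -71.81721166499092 78.0
top [10. 20. 36.] -71.74927975585187 79.0
top [  9. -38.  35.] -70.85213961034854 80.0
top [10.  6. 35.] -71.66094762325861 79.0
top [  2. -28.  35.] -66.00877777045375 85.0
```

Run:
```python
from h import *
s=bot.observe(); R=np.array(s['tcp_rot']); p=np.array(s['position'])
c=cam('scene'); P=cloud(c); L=(P-p)@R
for v in range(236,248,2): print([tuple(L[v,u].round(0).astype(int)) for u in range(388,406,3)])
for v in(238,241,244): print([tuple(P[v,u].round(0).astype(int)) for u in range(388,406,3)])
# expected tip px
Q=np.linalg.inv(c['T'])@np.r_[p+25*R[:,2],1]; print('tip px',Q[0]/Q[2]*c['f']+c['cx'],Q[1]/Q[2]*c['f']+c['cy'])
```

```text
[(np.int64(-6), np.int64(-16), np.int64(29)), (np.int64(6), np.int64(-30), np.int64(39)), (np.int64(10), np.int64(-36), np.int64(35)), (np.int64(15), np.int64(-43), np.int64(33)), (np.int64(20), np.int64(-51), np.int64(30)), (np.int64(63), np.int64(-97), np.int64(92))]
[(np.int64(4), np.int64(-18), np.int64(38)), (np.int64(9), np.int64(-25), np.int64(36)), (np.int64(15), np.int64(-34), np.int64(36)), (np.int64(18), np.int64(-39), np.int64(30)), (np.int64(22), np.int64(-45), np.int64(27)), (np.int64(27), np.int64(-52), np.int64(24))]
[(np.int64(9), np.int64(-15), np.int64(38)), (np.int64(-10), np.int64(1), np.int64(-5)), (np.int64(-10), np.int64(-1), np.int64(-15)), (np.int64(-11), np.int64(-3), np.int64(-26)), (np.int64(-7), np.int64(-9), np.int64(-29)), (np.int64(-13), np.int64(-6), np.int64(-48))]
[(np.int64(13), np.int64(-12), np.int64(37)), (np.int64(-10), np.int64(8), np.int64(-12)), (np.int64(-10), np.int64(5), np.int64(-21)), (np.int64(-11), np.int64(4), np.int64(-34)), (np.int64(-8), np.int64(-1), np.int64(-38)), (np.int64(-10), np.int64(-2), np.int64(-50))]
[(np.int64(16), n
[... 712 characters left out ...]
(np.int64(502), np.int64(148), np.int64(74)), (np.int64(496), np.int64(155), np.int64(73))]
[(np.int64(530), np.int64(127), np.int64(74)), (np.int64(550), np.int64(141), np.int64(121)), (np.int64(551), np.int64(149), np.int64(132)), (np.int64(549), np.int64(155), np.int64(136)), (np.int64(548), np.int64(163), np.int64(144)), (np.int64(547), np.int64(169), np.int64(150))]
[(np.int64(537), np.int64(132), np.int64(74)), (np.int64(558), np.int64(146), np.int64(123)), (np.int64(558), np.int64(153), np.int64(131)), (np.int64(561), np.int64(161), np.int64(146)), (np.int64(562), np.int64(168), np.int64(155)), (np.int64(565), np.int64(176), np.int64(171))]
tip px 385.73456374607525 241.30157131890803
```

Run:
```python
from h import *
s=bot.observe(); R=np.array(s['tcp_rot']); p=np.array(s['position'])
for n in('scene','top'):
    c=cam(n); P=cloud(c); L=(P-p)@R
    m=(abs(L[...,0])<25)&(L[...,2]>-50)&(L[...,2]<32)&(P[...,2]>88)&((P-B0)@BX<-68)
    q=L[m]; print(n,len(q)); q=q[np.argsort(-q[:,2])][:25]; print(q.round(0).astype(int).tolist())
c=cam('wrist'); cv2.imwrite('pics/w1.png',c['img'][:,:,::-1])
print(np.array(c['tool_from_camera']).round(2).tolist())
```

```text
scene 348
[[-7, -1342, 19], [-4, -1349, 19], [-8, -1349, 18], [2, -1352, 17], [-11, -1339, 17], [-2, -1351, 16], [-2, -1341, 16], [-12, -1346, 16], [-14, -1351, 14], [-1, -1352, 13], [-7, -1346, 13], [-11, -1348, 13], [5, -1345, 12], [8, -1350, 11], [-13, -1351, 10], [0, -1341, 9], [9, -1352, 9], [-1, -1348, 8], [3, -1346, 8], [-4, -1349, 8], [-8, -1341, 8], [-15, -1354, 8], [-18, -1346, 8], [-2, -1353, 7], [-12, -1339, 6]]
top 120
[[-11, -1, -3], [-11, 2, -4], [-10, 5, -4], [-5, 8, -6], [-10, -2, -6], [-6, 11, -7], [-9, -6, -9], [-6, -10, -9], [-16, -6, -9], [-13, 0, -9], [-12, 4, -9], [-7, -7, -11], [-11, 0, -12], [-7, -1, -12], [-13, -4, -12], [-7, 13, -13], [-10, -4, -13], [-13, 2, -14], [-13, 5, -15], [-7, 9, -15], [-6, -1, -15], [-9, -8, -16], [-11, -12, -16], [-11, 4, -18], [-10, -5, -18]]
[[0.0, -0.95, -0.3, 75.74], [1.0, 0.0, 0.0, 0.16], [-0.0, -0.3, 0.95, -143.82], [0.0, 0.0, 0.0, 1.0]]
```

View pics/w1.png

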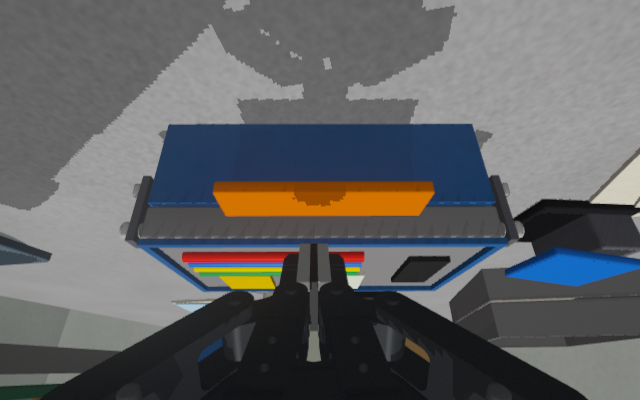

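Run:
```python
from h import *
s=bot.observe(); R=np.array(s['tcp_rot']); p=np.array(s['position'])
c=cam('wrist'); P=cloud(c); L=(P-p)@R
for v in range(236,300,6): print(v,[tuple(int(t) for t in L[v,u].round(0)) for u in(302,308,320,325)])
hsv=cv2.cvtColor(c['img'],cv2.COLOR_RGB2HSV); m=(hsv[...,0]>6)&(hsv[...,0]<18)&(hsv[...,1]>150)&(hsv[...,2]>90)
m[:178]=0;m[218:]=0
q=P[m]; qb=np.stack([(q-B0)@BX,(q-B0)@BY,q[:,2]],1)
print(np.percentile(qb,[1,50,99],axis=0).round(1))
```

```text
236 [(-3, -7, 32), (-2, -3, 32), (-2, 4, 32), (-2, 7, 32)]
242 [(-5, -7, 28), (-6, -3, 31), (-5, 4, 29), (-5, 7, 30)]
248 [(10, -5, -9), (10, -2, -10), (10, 3, -10), (10, 6, -10)]
254 [(11, -5, -16), (10, -2, -16), (10, 3, -16), (10, 5, -16)]
260 [(10, -5, -21), (10, -2, -21), (11, 3, -22), (11, 5, -22)]
266 [(10, -4, -26), (10, -2, -26), (11, 3, -27), (10, 5, -27)]
272 [(10, -4, -31), (10, -2, -31), (11, 3, -32), (10, 5, -32)]
278 [(10, -4, -36), (10, -2, -35), (10, 3, -36), (10, 5, -36)]
284 [(12, -4, -42), (10, -2, -39), (9, 3, -39), (11, 4, -41)]
290 [(11, -4, -46), (7, -2, -38), (11, 3, -45), (12, 4, -46)]
296 [(12, -4, -50), (6, -2, -41), (12, 2, -50), (12, 4, -50)]
[[-96.2 -50.8  67.1]
 [-89.8   6.6  74.2]
 [-67.2  65.2  75.1]]
```

```bash
sed -i 's/B0=np.array(\[527.7,55.1,0\])/B0=np.array([533.5,54,0])/; s/25\*R/-4*R/g' h.py
python3 - <<'E'
from h import *
st()
R=Rt(45); zt=R[:,2]
row([w(-130,0,110),w(-145,0,67),w(-105,0,25),w(-87.2,0,42.6)],R)
for a in np.arange(0,1.81,.2):
    row([w(-87.2+120*(np.cos(.14)-np.cos(.14+a)),0,42.6+120*(np.sin(.14+a)-np.sin(.14)))],R)
E
```

```text
t 3.6 p [546.1 142.8 108.2] tipbox [-92.4  -4.4 111.1] z [-0.13  -0.693 -0.71 ] F [-0.2 -0.1 -0.6] op -0.2956244601618514 q [ 26.1  39.9  26.8 107.7 -34.4 136.7]
[2.744, 0.445, -2.972, 0.004, -0.004, -0.002]
[6.838, 0.43, -0.977, 0.004, -0.004, -0.002]
[6.959, 0.408, 4.821, 0.004, -0.004, -0.002]
[4.455, 0.412, 4.826, 0.004, -0.004, -0.002]
[4.455, 0.412, 4.826, 0.004, -0.004, -0.002]
[2.412, 0.421, 3.576, 0.004, -0.004, -0.002]
[0.16, 0.428, 2.757, 0.004, -0.004, -0.002]
[-2.209, 0.434, 2.401, 0.004, -0.004, -0.002]
[-4.602, 0.438, 2.523, 0.004, -0.004, -0.002]
[-6.923, 0.44, 3.118, 0.004, -0.004, -0.002]
[-9.08, 0.44, 4.162, 0.004, -0.004, -0.002]
[-10.986, 0.438, 5.614, 0.004, -0.004, -0.002]
[-12.565, 0.434, 7.416, 0.004, -0.004, -0.002]
[-13.755, 0.429, 9.495, 0.004, -0.004, -0.002]
```

{"name": "play_rows", "arguments": {"targets": [[2.7,0.4,-3.0,0,0,0,255],[6.8,0.4,-1.0,0,0,0,255],[7.0,0.4,2.0,0,0,0,255],[7.0,0.4,4.8,0,0,0,255],[6.2,0.4,4.8,0,0,0,255],[5.2,0.4,4.8,0,0,0,255],[4.2,0.4,4.7,0,0,0,255],[3.2,0.4,4.2,0,0,0,255]]}}

```text
clock: 4.6
position: [550.9, 138.9, 57.0]
tcp_rot: [[0.142, 0.982, -0.125], [0.703, -0.189, -0.686], [-0.697, 0.01, -0.717]]
force: [3.0, 11.0, -2.0]
opening: 0.4
finger_force: 4.8
```

Run:
```python
from h import *
st()
```

```text
t 4.6 p [550.9 138.9  57. ] tipbox [-89.5   1.   59.8] z [-0.125 -0.686 -0.717] F [ 3. 11. -2.] op 0.44225100199826056 q [ 25.5  41.3  23.4 101.8 -34.4 136. ]
```

```bash
cat >> h.py <<'E'
def tray(n='top'):
    c=cam(n); P=cloud(c)
    hsv=cv2.cvtColor(c['img'],cv2.COLOR_RGB2HSV)
    m=(hsv[...,0]>6)&(hsv[...,0]<16)&(hsv[...,1]>150)&(hsv[...,2]>70)&(P[...,0]>440)
    q=P[m]; qb=np.stack([(q-B0)@BX,(q-B0)@BY,q[:,2]],1)
    print(n,m.sum(),np.percentile(qb,[3,50,97],axis=0).round(1).tolist()); return c,P
E
python3 - <<'E'
from h import *
tray('top');tray('scene');c,P=tray('wrist')
cv2.imwrite('pics/w2.png',c['img'][:,:,::-1])
E
```

```text
top 255 [[-90.4, -53.6, 80.0], [-79.0, 0.8, 86.8], [-67.6, 56.8, 92.2]]
scene 520 [[-239.7, -53.0, 45.1], [-79.7, 10.1, 88.5], [-63.6, 218.6, 134.7]]
wrist 533 [[-93.6, -57.5, 81.1], [-92.1, 51.3, 83.5], [-90.8, 60.3, 87.5]]
```

View pics/w2.png

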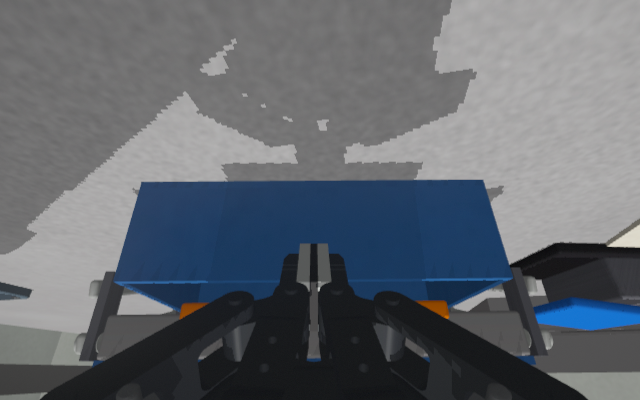

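{"name": "play_rows", "arguments": {"targets": [[-0.95,0,-0.5,0,0,0,255],[-2.05,0,-0.97,0,0,0,255],[-3.2,0,-1.32,0,0,0,255],[-4.4,0,-1.56,0,0,0,255],[-5.6,0,-1.67,0,0,0,255],[-6.8,0,-1.67,0,0,0,255],[-8.0,0,-1.54,0,0,0,255],[-9.1,0,-1.3,0,0,0,255]]}}

```text
clock: 5.75
position: [539.8, 82.2, 131.6]
tcp_rot: [[0.14, 0.982, -0.125], [0.699, -0.187, -0.69], [-0.701, 0.009, -0.713]]
force: [2.0, 4.9, -0.5]
opening: -0.0
finger_force: 1.9
```

Run:
```python
from h import *
st(); tray('top'); tray('scene')
```

```text
t 5.75 p [539.8  82.2 131.6] tipbox [-31.7   0.8 134.5] z [-0.125 -0.69  -0.713] F [ 2.   4.9 -0.5] op -0.012097109563807856 q [ 21.6  32.1  18.7 104.  -36.6 131.8]
top 298 [[-33.7, -53.5, 154.1], [-21.5, 1.8, 161.4], [-9.4, 59.4, 167.4]]
scene 1266 [[-215.5, -45.6, 3.1], [-14.3, 34.7, 8.2], [44.8, 130.0, 165.5]]
```

{"name": "play_rows", "arguments": {"targets": [[-1.14,0,0.36,0,0,0,255],[-2.25,0,0.84,0,0,0,255],[-3.3,0,1.42,0,0,0,255],[-4.28,0,2.1,0,0,0,255],[-5.2,0,2.87,0,0,0,255],[-6.03,0,3.74,0,0,0,255],[-6.77,0,4.68,0,0,0,255]]}}

```text
clock: 6.72
position: [522.9, 0.6, 143.6]
tcp_rot: [[0.137, 0.982, -0.13], [0.697, -0.188, -0.692], [-0.704, 0.004, -0.71]]
force: [2.1, 3.9, -5.1]
opening: -0.2
finger_force: 3.0
```

Run:
```python
from h import *
st(); tray('top')
p=w(0,0,0)
# vertical tool, closing along box y, waypoints: out/up first
a=1.55
def T(a): return 63.8-120*np.cos(.14+a),62.3+120*np.sin(.14+a)
R=Rt(0)
print(T(a))
for off in [(-60,60),(-60,2),(-25,2)]:
    x,z=T(a); row([w(x+off[0],0,z+off[1])],R)
```

```text
t 6.72 p [522.9   0.6 143.6] tipbox [ 51.6  -0.4 146.5] z [-0.13  -0.692 -0.71 ] F [ 2.1  3.9 -5.1] op -0.2432141847339464 q [ 14.9  23.3   8.4  98.2 -39.4 124.3]
top 436 [[-4.8, -52.7, 1.4], [56.1, 21.4, 174.0], [72.8, 97.3, 180.8]]
(np.float64(78.07058831559347), np.float64(181.4484381312942))
[-4.236, 0.084, -9.603, 0.004, 0.782, -0.002]
[-0.15, 0.061, -5.486, 0.004, 0.782, -0.002]
[-2.634, 0.062, -3.021, 0.004, 0.782, -0.002]
```

{"name": "play_rows", "arguments": {"targets": [[1.0,0.1,-5,0,0,0,255],[-4.2,0.1,-9.6,0,0.2,0,255],[-4.2,0.1,-9.6,0,0.38,0,255],[-4.2,0.1,-9.6,0,0.56,0,255],[-4.2,0.1,-9.6,0,0.74,0,255],[-4.2,0.1,-9.6,0,0.782,0,255]]}}

```text
clock: 7.52
position: [529.7, 34.9, 243.8]
tcp_rot: [[0.192, 0.981, 0.006], [0.981, -0.192, -0.002], [-0.0, 0.007, -1.0]]
force: [0.3, -0.2, -0.1]
opening: -0.0
finger_force: 0.0
```

Run:
```python
from h import *
st(); c,P=tray('top')
q=np.stack([(P-B0)@BX,(P-B0)@BY,P[...,2]],-1)
hsv=cv2.cvtColor(c['img'],cv2.COLOR_RGB2HSV)
o=(hsv[...,0]>6)&(hsv[...,0]<16)&(hsv[...,1]>150)&(hsv[...,2]>70)&(P[...,0]>440)
for nm,m in(('lip',o&(P[...,2]>120)),('mat',o&(P[...,2]<40))): print(nm,m.sum(),np.percentile(q[m],[2,50,98],axis=0).round(1).tolist())
R=Rt(0)
def T(a): return 63.8-120*np.cos(.14+a),62.3+120*np.sin(.14+a)
x,z=T(1.55)
row([w(x-26,0,z+30),w(x-26,0,z-4)],R)
for a in np.arange(1.55,2.25,.1):
    x,z=T(a); print(round(a,2)); row([w(x-18,0,z-4)],R)
```

```text
t 7.53 p [529.7  34.9 243.8] tipbox [ 1.950e+01 -1.000e-01  2.478e+02] z [ 0.006 -0.002 -1.   ] F [ 0.3 -0.2 -0.1] op -0.029789525319449135 q [-3.4  3.4  8.  94.2 -0.1 97.6]
top 492 [[4.5, -52.0, 0.6], [55.2, 22.2, 173.0], [74.3, 90.9, 180.3]]
lip 323 [[49.0, -55.2, 169.2], [62.1, 1.6, 175.2], [74.8, 57.6, 181.0]]
mat 168 [[-155.7, 12.2, -1.3], [20.1, 44.7, 6.4], [30.5, 186.0, 14.0]]
[-3.239, 0.015, 3.188, 0.006, 0.001, -0.003]
[-3.237, -0.004, 6.588, 0.006, 0.001, -0.003]
1.55
[-4.037, -0.002, 6.589, 0.006, 0.001, -0.003]
1.65
[-5.219, 0.001, 6.791, 0.006, 0.001, -0.003]
1.75
[-6.375, 0.003, 7.111, 0.006, 0.001, -0.003]
1.85
[-7.494, 0.004, 7.545, 0.006, 0.001, -0.003]
1.95
[-8.563, 0.004, 8.088, 0.006, 0.001, -0.003]
2.05
[-9.573, 0.004, 8.735, 0.006, 0.001, -0.003]
2.15
[-10.513, 0.002, 9.48, 0.006, 0.001, -0.003]
```

{"name": "play_rows", "arguments": {"targets": [[-3.8,0,3.2,0,0,0,255],[-3.8,0,6.0,0,0,0,255],[-4.2,0,6.7,0,0,0,255],[-5.2,0,6.8,0,0,0,255],[-6.4,0,7.1,0,0,0,255],[-7.5,0,7.5,0,0,0,255],[-8.6,0,8.1,0,0,0,255],[-9.6,0,8.7,0,0,0,255]]}}

```text
clock: 8.57
position: [513.1, -56.7, 154.5]
tcp_rot: [[0.188, 0.982, 0.005], [0.982, -0.188, 0.0], [0.001, 0.005, -1.0]]
force: [-0.6, 3.5, -2.1]
opening: 0.3
finger_force: 1.7
```

Run:
```python
from h import *
st(); tray('top')
R=Rt(0)
def T(a): return 63.8-120*np.cos(.14+a),62.3+120*np.sin(.14+a)
for a in (2.05,2.15,2.217,2.25):
    x,z=T(a); print(round(a,2)); row([w(x-18,0,z-4)],R)
```

```text
t 8.57 p [513.1 -56.7 154.5] tipbox [112.6   0.9 158.5] z [ 0.005  0.    -1.   ] F [-0.6  3.5 -2.1] op 0.30684435287513195 q [-13.8   0.9  -4.8  84.    0.1  87. ]
top 341 [[-53.0, 12.9, -0.8], [-31.0, 55.3, 5.8], [-9.3, 98.1, 12.5]]
2.05
[-0.149, -0.069, -0.255, 0.004, 0.001, -0.0]
2.15
[-1.089, -0.072, 0.49, 0.004, 0.001, -0.0]
2.22
[-1.675, -0.074, 1.04, 0.004, 0.001, -0.0]
2.25
[-1.95, -0.076, 1.325, 0.004, 0.001, -0.0]
```

{"name": "play_rows", "arguments": {"targets": [[-0.5,0,0.1,0,0,0,255],[-1.1,0,0.5,0,0,0,255],[-1.6,0,0.9,0,0,0,255],[-1.8,0,1.1,0,0,0,255],[-1.8,0,1.1,0,0,0,255]]}}

```text
clock: 9.25
position: [510.4, -71.1, 144.4]
tcp_rot: [[0.186, 0.982, 0.007], [0.982, -0.186, 0.006], [0.007, 0.005, -1.0]]
force: [0.2, 9.0, 0.2]
opening: 0.1
finger_force: 4.3
```

```bash
cat >> h.py <<'E'
def lip():
    c=cam('top'); P=cloud(c); q=np.stack([(P-B0)@BX,(P-B0)@BY,P[...,2]],-1)
    hsv=cv2.cvtColor(c['img'],cv2.COLOR_RGB2HSV)
    o=(hsv[...,0]>6)&(hsv[...,0]<16)&(hsv[...,1]>150)&(hsv[...,2]>70)&(P[...,0]>440)
    for nm,m in(('lip',o&(P[...,2]>60)),('mat',o&(P[...,2]<40)&(abs(q[...,0])<70))):
        if m.sum()>20: print(nm,m.sum(),np.percentile(q[m],[2,50,98],axis=0).round(1).tolist())
    m=(q[...,2]>90)&(q[...,2]<200)&(q[...,0]>-70)&(q[...,0]<320)&(abs(q[...,1])<112)&(c['img'].max(-1)>70)&(c['img'].min(-1)>55)
    print('grey',np.percentile(q[m],[2,50,98],axis=0).round(1).tolist())
E
python3 - <<'E'
from h import *
st(); lip()
row([w(40,0,240)],Rt(0))
E
```

```text
t 9.25 p [510.4 -71.1 144.4] tipbox [127.2   1.  148.4] z [ 0.007  0.006 -1.   ] F [0.2 9.  0.2] op 0.13867042412335653 q [-15.6   0.8  -6.   82.9   0.4  85.1]
mat 519 [[-52.8, 12.6, -0.6], [-18.3, 54.9, 6.0], [16.2, 98.3, 13.4]]
grey [[161.5, -104.7, 150.6], [224.6, -7.2, 157.9], [267.2, 106.6, 166.0]]
[8.785, -0.021, -9.506, 0.005, -0.007, 0.003]
```

{"name": "play_rows", "arguments": {"targets": [[1.5,0,-2,0,0,0,255],[4,0,-6,0,0,0,255],[8.8,0,-9.5,0,0,0,255],[8.8,0,-9.5,0,0,0,255]]}}

```text
clock: 9.8
position: [528.8, 14.0, 243.7]
tcp_rot: [[0.184, 0.983, 0.014], [0.983, -0.184, -0.003], [0.0, 0.015, -1.0]]
force: [-0.5, -0.5, 0.3]
opening: -0.1
finger_force: 0.0
```

Run:
```python
from h import *
st(); lip()
row([[430,300,170]],Rdown(20))
```

```text
t 9.8 p [528.8  14.  243.7] tipbox [ 40.2   2.9 247.7] z [ 0.014 -0.003 -1.   ] F [-0.5 -0.5  0.3] op -0.1449347038002419 q [-5.7  2.6  7.1 93.7 -0.1 94.9]
lip 306 [[111.2, -56.0, 135.9], [123.9, -0.6, 142.4], [136.6, 56.6, 148.0]]
mat 131 [[28.5, 12.3, -0.6], [45.1, 41.4, 6.6], [53.7, 96.3, 12.7]]
grey [[137.0, -106.1, 143.9], [203.1, -6.2, 157.9], [266.4, 106.3, 165.7]]
[26.423, -14.997, 6.95, 0.01, 0.004, -0.536]
```

{"name": "play_rows", "arguments": {"targets": [[6,-3,0,0,0,-0.1,45],[11,-6,2,0,0,-0.25,45],[16,-9,4,0,0,-0.4,45],[21,-12,6,0,0,-0.536,45],[26.4,-15,7,0,0,-0.536,45],[26.4,-15,7,0,0,-0.536,45]]}}

```text
clock: 10.6
position: [426.2, 301.4, 165.5]
tcp_rot: [[-0.345, 0.939, 0.001], [0.939, 0.345, -0.003], [-0.003, 0.0, -1.0]]
force: [1.0, -0.3, 0.6]
opening: 70.5
finger_force: 0.0
```

```bash
cat >> h.py <<'E'
def stap():
    c=cam('wrist'); P=cloud(c)
    hsv=cv2.cvtColor(c['img'],cv2.COLOR_RGB2HSV); m=((hsv[...,0]<6)|(hsv[...,0]>172))&(hsv[...,1]>150)&(hsv[...,2]>60)&(P[...,2]>41)&(P[...,2]<52)
    q=P[m]; r=cv2.minAreaRect(q[:,:2].astype('float32')); print('stapler',m.sum(),r,np.median(q[:,2]))
    return c,P
E
python3 - <<'E'
from h import *
st(); c,P=stap()
s=bot.observe(); R=np.array(s['tcp_rot']); L=(P-np.array(s['position']))@R
m=(c['z_map']>0)&(L[...,2]<40)&(L[...,2]>-100)&(abs(L[...,1])<60)
for sg in(-1,1):
    q=L[m&(L[...,1]*sg>0)&(abs(L[...,0])<20)]; print('finger',len(q),q[np.argsort(-q[:,2])][:6].round(0).tolist())
cv2.imwrite('pics/w3.png',c['img'][:,:,::-1])
E
```

```text
t 10.6 p [426.2 301.4 165.5] tipbox [-222.7 -152.1  169.5] z [ 0.001 -0.003 -1.   ] F [ 1.  -0.3  0.6] op 70.45200606101406 q [28.   2.  -2.4 85.6 -0.2 97.8]
stapler 4112 ((597.2542724609375, 272.78375244140625), (89.3837661743164, 378.41571044921875), 74.9521484375) 46.02428629614798
finger 17018 [[-6.0, -36.0, -8.0], [-6.0, -36.0, -8.0], [-6.0, -36.0, -9.0], [8.0, -36.0, -9.0], [1.0, -36.0, -9.0], [7.0, -36.0, -9.0]]
finger 17460 [[7.0, 35.0, -8.0], [-5.0, 34.0, -9.0], [-7.0, 35.0, -9.0], [7.0, 34.0, -9.0], [2.0, 34.0, -9.0], [-0.0, 35.0, -9.0]]
```

View pics/w3.png

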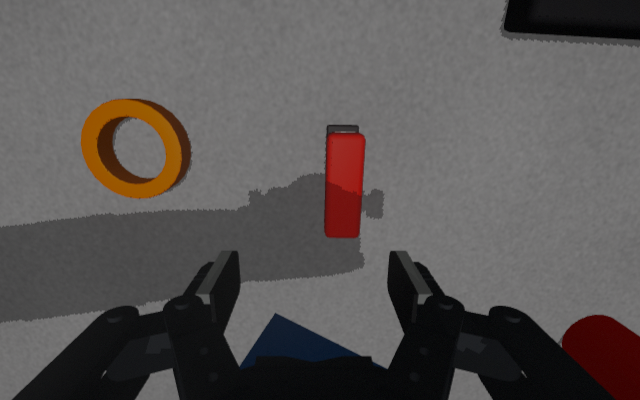

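Run:
```python
from h import *
c=cam('wrist'); P=cloud(c)
hsv=cv2.cvtColor(c['img'],cv2.COLOR_RGB2HSV); m=((hsv[...,0]<6)|(hsv[...,0]>172))&(hsv[...,1]>150)&(P[...,2]>41)&(P[...,2]<52)
m[:,400:]=0; m[:,:300]=0
q=P[m]; r=cv2.minAreaRect(q[:,:2].astype('float32')); print(r,np.median(q[:,2]))
az=r[2] if r[1][0]<r[1][1] else r[2]-90
print('closing az',az)
x,y=r[0]; row([[x,y,80],[x,y,12]],Rdown(az))
```

```text
((449.6668395996094, 312.93206787109375), (31.30348014831543, 91.09152221679688), 19.340595245361328) 46.04773320487914
closing az 19.340595245361328
[0.609, 2.446, 8.716, 0.003, 0.004, 0.01]
[0.637, 2.427, 15.516, 0.003, 0.004, 0.01]
```

{"name": "play_rows", "arguments": {"targets": [[0.6,2.4,4.5,0,0,0.01,45],[0.6,2.4,8.7,0,0,0.01,45],[0.6,2.4,8.7,0,0,0.01,45]]}}

```text
clock: 11.08
position: [447.5, 310.0, 77.1]
tcp_rot: [[-0.327, 0.945, -0.003], [0.945, 0.327, -0.006], [-0.004, -0.005, -1.0]]
force: [0.5, -0.3, -0.2]
opening: 70.6
finger_force: 0.0
```

Run:
```python
from h import *
st()
row([[449.7,312.9,12]],Rdown(19.3))
```

```text
t 11.07 p [447.5 310.   77.1] tipbox [-235.1 -132.9   81.1] z [-0.003 -0.006 -1.   ] F [ 0.5 -0.3 -0.2] op 70.64763833969056 q [27.8  7.2 -7.  76.1 -0.2 98.7]
[0.23, 0.336, 6.511, -0.005, 0.004, -0.003]
```

{"name": "play_rows", "arguments": {"targets": [[0.2,0.3,3,0,0,0,45],[0.2,0.3,5.5,0,0,0,45],[0.2,0.3,6.4,0,0,0,45],[0.2,0.3,6.4,0,0,0,45]]}}

```text
clock: 11.58
position: [453.0, 316.4, 18.7]
tcp_rot: [[-0.329, 0.944, 0.006], [0.944, 0.329, 0.0], [-0.002, 0.006, -1.0]]
force: [-0.9, -0.3, 0.2]
opening: 70.2
finger_force: 0.0
```

Run:
```python
from h import *
st()
```

```text
t 11.57 p [453.  316.4  18.7] tipbox [-242.4 -128.7   22.7] z [ 0.006  0.    -1.   ] F [-0.9 -0.3  0.2] op 70.19944008768208 q [ 28.1   9.9 -10.8  68.9  -0.2  98.8]
```

{"name": "play_rows", "arguments": {"targets": [[-0.2,-0.2,0.5,0,0,0,45],[-0.2,-0.2,0.5,0,0,0,150],[-0.2,-0.2,0.5,0,0,0,200],[-0.2,-0.2,0.5,0,0,0,220],[-0.2,-0.2,0.5,0,0,0,220],[-0.2,-0.2,0.5,0,0,0,220]], "force": 40}}

```text
clock: 12.32
position: [451.3, 314.7, 13.2]
tcp_rot: [[-0.331, 0.944, 0.006], [0.944, 0.331, 0.0], [-0.002, 0.006, -1.0]]
force: [-0.3, 0.6, 4.1]
opening: 31.4
finger_force: 41.9
```

Run:
```python
from h import *
st()
```

```text
t 12.32 p [451.3 314.7  13.2] tipbox [-240.4 -130.1   17.2] z [ 0.006  0.    -1.   ] F [-0.3  0.6  4.1] op 31.424487874682384 q [ 28.    9.9 -11.6  68.3  -0.1  98.7]
```

{"name": "play_rows", "arguments": {"targets": [[0,0,-3,0,0,0,220],[0,0,-8,0,0,0,220],[0,0,-13,0,0,0,220],[0,0,-15.5,0,0,0,220],[0,0,-15.5,0,0,0,220]]}}

```text
clock: 12.95
position: [451.3, 315.1, 169.3]
tcp_rot: [[-0.331, 0.944, 0.009], [0.944, 0.331, 0.002], [-0.001, 0.009, -1.0]]
force: [0.1, 0.4, -3.1]
opening: 31.1
finger_force: 41.2
```

Run:
```python
from h import *
st()
row([w(0,55,165)],Rt(0))
```

```text
t 12.95 p [451.3 315.1 169.3] tipbox [-240.8 -130.1  173.3] z [ 0.009  0.002 -1.   ] F [ 0.1  0.4 -3.1] op 31.13484680733816 q [28.   5.7  1.9 85.7 -0.1 98.7]
[-30.126, 3.87, 0.501, 0.009, -0.001, 0.527]
```

{"name": "play_rows", "arguments": {"targets": [[-5,0.6,0,0,0,0.1,220],[-10,1.3,0,0,0,0.23,220],[-15,2,0,0,0,0.35,220],[-20,2.6,0.2,0,0,0.45,220],[-25,3.2,0.4,0.005,0,0.527,220],[-28,3.6,0.5,0.009,0,0.527,220],[-30.1,3.9,0.5,0.009,0,0.527,220],[-30.1,3.9,0.5,0.009,0,0.527,220]]}}

```text
clock: 13.95
position: [585.9, 42.3, 161.2]
tcp_rot: [[0.191, 0.982, -0.007], [0.982, -0.191, -0.0], [-0.002, -0.007, -1.0]]
force: [0.0, 0.4, -2.1]
opening: 31.1
finger_force: 41.1
```

Run:
```python
from h import *
st()
row([w(0,55,100),w(0,55,22)],Rt(0))
c,P=stap() if 0 else (cam('top'),0); P=cloud(c)
hsv=cv2.cvtColor(c['img'],cv2.COLOR_RGB2HSV); m=((hsv[...,0]<6)|(hsv[...,0]>172))&(hsv[...,1]>150)&(P[...,2]>150)&(P[...,2]<230)
q=P[m]; print(m.sum(), np.percentile((q-B0)@BX,[5,95]),np.percentile((q-B0)@BY,[5,95]) if m.sum() else '')
```

```text
t 13.95 p [585.9  42.3 161.2] tipbox [  1.5  53.7 165.2] z [-0.007 -0.    -1.   ] F [ 0.   0.4 -2.1] op 31.132390018554204 q [-2.4 12.3  8.3 86.5 -0.  98.6]
[0.165, 0.177, 6.114, -0.007, 0.002, -0.002]
[0.178, 0.231, 13.914, -0.007, 0.002, -0.002]
169 [ 21.45721588 169.57672527] [-77.39212285  64.53185104]
```

{"name": "play_rows", "arguments": {"targets": [[0.15,0.2,4,0,0,0,220],[0.15,0.2,8,0,0,0,220],[0.15,0.2,11,0,0,0,220],[0.15,0.2,12.5,0,0,0,220],[0.15,0.2,13.2,0,0,0,220],[0.15,0.2,13.2,0,0,0,220]]}}

```text
clock: 14.75
position: [588.5, 44.7, 31.9]
tcp_rot: [[0.188, 0.982, -0.003], [0.982, -0.188, -0.001], [-0.001, -0.003, -1.0]]
force: [0.4, 0.6, -1.1]
opening: 31.4
finger_force: 41.1
```

Run:
```python
from h import *
st()
```

```text
t 14.75 p [588.5  44.7  31.9] tipbox [-1.2 55.8 35.9] z [-0.003 -0.001 -1.   ] F [ 0.4  0.6 -1.1] op 31.39554482134517 q [-2.1 15.2 -3.  71.9 -0.  98.7]
```

{"name": "play_rows", "arguments": {"targets": [[0,0,0.5,0,0,0,220],[0,0,0.9,0,0,0,220],[0,0,1.1,0,0,0,220],[0,0,1.2,0,0,0,220],[0,0,1.2,0,0,0,220]]}}

```text
clock: 15.38
position: [588.1, 44.2, 19.2]
tcp_rot: [[0.189, 0.982, -0.004], [0.982, -0.189, -0.001], [-0.001, -0.004, -1.0]]
force: [0.2, -0.8, -2.1]
opening: 31.7
finger_force: 41.1
```

Run:
```python
from h import *
st()
```

```text
t 15.38 p [588.1  44.2  19.2] tipbox [-0.7 55.5 23.2] z [-0.004 -0.001 -1.   ] F [ 0.2 -0.8 -2.1] op 31.659153049776283 q [-2.2 15.8 -3.9 70.6 -0.1 98.7]
```

Still hanging (−2 N); go down a touch more.

{"name": "play_rows", "arguments": {"targets": [[0,0,0.2,0,0,0,220],[0,0,0.3,0,0,0,220],[0,0,0.3,0,0,0,220]]}}

```text
clock: 15.75
position: [588.5, 44.2, 18.3]
tcp_rot: [[0.189, 0.982, -0.003], [0.982, -0.189, -0.001], [-0.001, -0.002, -1.0]]
force: [-4.0, 0.4, 5.6]
opening: 31.4
finger_force: 42.0
```

Run:
```python
from h import *
st()
```

```text
t 15.75 p [588.5  44.2  18.3] tipbox [-0.8 55.9 22.3] z [-0.003 -0.001 -1.   ] F [-4.   0.4  5.6] op 31.422121876590616 q [-2.2 15.8 -4.  70.4 -0.1 98.7]
```

{"name": "play_rows", "arguments": {"targets": [[0,0,0.2,0,0,0,160],[0,0,0.1,0,0,0,110],[0,0,0.1,0,0,0,100],[0,0,0,0,0,0,100],[0,0,0,0,0,0,100],[0,0,-3,0,0,0,100],[0,0,-9,0,0,0,100],[0,0,-15,0,0,0,100]]}}

```text
clock: 16.75
position: [587.8, 44.3, 166.4]
tcp_rot: [[0.189, 0.982, -0.007], [0.982, -0.189, -0.001], [-0.002, -0.006, -1.0]]
force: [0.6, -0.1, 0.6]
opening: 51.6
finger_force: 0.0
```

Run:
```python
from h import *
st()
row([w(0,55,240)],Rt(0))
c=cam('wrist'); P=cloud(c); q=np.stack([(P-B0)@BX,(P-B0)@BY,P[...,2]],-1)
hsv=cv2.cvtColor(c['img'],cv2.COLOR_RGB2HSV); m=((hsv[...,0]<6)|(hsv[...,0]>172))&(hsv[...,1]>150)&(abs(q[...,0])<65)&(q[...,2]<70)
print(m.sum(),np.percentile(q[m],[1,50,99],axis=0).round(1).tolist())
cv2.imwrite('pics/w4.png',c['img'][:,:,::-1])
```

```text
t 16.75 p [587.8  44.3 166.4] tipbox [ -0.8  55.1 170.4] z [-0.007 -0.001 -1.   ] F [ 0.6 -0.1  0.6] op 51.629459970583035 q [-2.2 12.5  9.2 87.1 -0.1 98.7]
[-0.091, -0.057, -7.362, -0.006, 0.002, 0.0]
3805 [[-45.1, 40.7, 45.2], [-3.3, 55.9, 51.0], [45.2, 70.9, 52.8]]
```

View pics/w4.png

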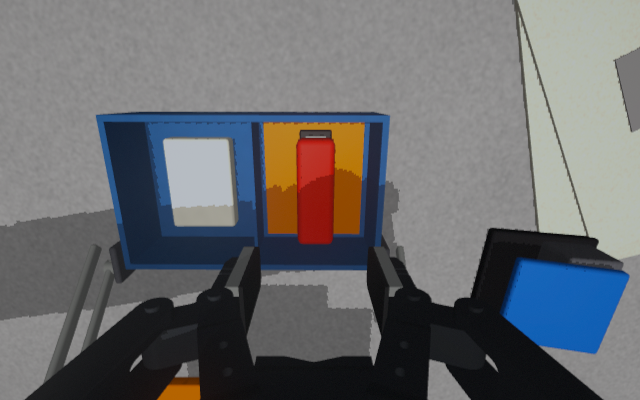

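{"name": "play_rows", "arguments": {"targets": [[0,0,-4,0,0,0,255],[0,0,-8.4,0,0,0,255],[-5,-1,-8.4,0,0,0,255],[-11,-2,-8.4,0,0,0,255],[-17,-3,-8.4,0,0,0,255],[-23,-4,-8.4,0,0,0,255],[-28,-5,-8.4,0,0,0,255],[-31,-5.5,-8.4,0,0,0,255]]}}

```text
clock: 17.8
position: [475.1, -251.8, 250.1]
tcp_rot: [[0.191, 0.982, -0.005], [0.982, -0.191, -0.001], [-0.001, -0.005, -1.0]]
force: [0.5, 0.6, -0.4]
opening: -0.2
finger_force: 0.0
```

Run:
```python
from h import *
st(); lip()
row([w(312,0,136),w(290,0,136)],Rt(0))
```

```text
t 17.8 p [ 475.1 -251.8  250.1] tipbox [311.4   0.5 254.1] z [-0.005 -0.001 -1.   ] F [ 0.5  0.6 -0.4] op -0.18264287271155355 q [-35.    5.3  10.7  95.6  -0.2  66.1]
lip 294 [[112.2, -55.9, 136.1], [124.5, -0.3, 142.5], [136.5, 56.3, 149.4]]
mat 442 [[-52.8, 12.0, -0.9], [0.9, 35.9, 6.0], [52.9, 98.8, 13.1]]
grey [[112.6, -98.3, 139.2], [172.6, 17.7, 157.0], [260.7, 107.4, 165.5]]
[0.294, 0.047, 11.384, -0.005, 0.005, -0.005]
[2.494, 0.036, 11.374, -0.005, 0.005, -0.005]
```

{"name": "play_rows", "arguments": {"targets": [[0.3,0,5,0,0,0,255],[0.3,0,9.5,0,0,0,255],[0.3,0,11.4,0,0,0,255],[1.4,0,11.4,0,0,0,255],[2.5,0,11.4,0,0,0,255],[2.5,0,11.4,0,0,0,255]]}}

```text
clock: 18.6
position: [482.0, -224.6, 138.7]
tcp_rot: [[0.187, 0.982, -0.001], [0.982, -0.187, -0.002], [-0.002, -0.001, -1.0]]
force: [0.3, -0.5, 0.3]
opening: -0.4
finger_force: 0.0
```

Run:
```python
from h import *
st()
def T(a): return 63.8-120*np.cos(.14+a),62.3+120*np.sin(.14+a)
for a in np.arange(2.2,.49,-.1):
    x,z=T(a); print(round(a,2),end=' '); row([w(x+128,0,z-10)],Rt(0))
```

```text
t 18.6 p [ 482.  -224.6  138.7] tipbox [283.3   2.1 142.7] z [-0.001 -0.002 -1.   ] F [ 0.3 -0.5  0.3] op -0.3615229421312267 q [-32.1   3.7  -3.7  82.6  -0.1  68.7]
2.2 [0.8, -0.209, 0.015, -0.001, 0.002, 0.002]
2.1 [1.701, -0.207, -0.778, -0.001, 0.002, 0.002]
2.0 [2.676, -0.206, -1.476, -0.001, 0.002, 0.002]
1.9 [3.716, -0.204, -2.074, -0.001, 0.002, 0.002]
1.8 [4.81, -0.202, -2.565, -0.001, 0.002, 0.002]
1.7 [5.948, -0.2, -2.944, -0.001, 0.002, 0.002]
1.6 [7.118, -0.197, -3.208, -0.001, 0.002, 0.002]
1.5 [8.309, -0.195, -3.353, -0.001, 0.002, 0.002]
1.4 [9.508, -0.192, -3.379, -0.001, 0.002, 0.002]
1.3 [10.704, -0.19, -3.285, -0.001, 0.002, 0.002]
1.2 [11.884, -0.187, -3.072, -0.001, 0.002, 0.002]
1.1 [13.038, -0.184, -2.743, -0.001, 0.002, 0.002]
1.0 [14.152, -0.181, -2.299, -0.001, 0.002, 0.002]
0.9 [15.217, -0.179, -1.747, -0.001, 0.002, 0.002]
0.8 [16.222, -0.176, -1.092, -0.001, 0.002, 0.002]
0.7 [17.156, -0.173, -0.339, -0.001, 0.002, 0.002]
0.6 [18.01, -0.171, 0.503, -0.001, 0.002, 0.002]
0.5 [18.775, -0.169, 1.427, -0.001, 0.002, 0.002]
```

{"name": "play_rows", "arguments": {"targets": [[0.8,-0.2,0,0,0,0,255],[1.7,-0.2,-0.8,0,0,0,255],[2.7,-0.2,-1.5,0,0,0,255],[3.7,-0.2,-2.1,0,0,0,255],[4.8,-0.2,-2.6,0,0,0,255],[5.9,-0.2,-2.95,0,0,0,255]]}}

```text
clock: 19.35
position: [491.4, -169.3, 169.0]
tcp_rot: [[0.19, 0.982, 0.0], [0.982, -0.19, -0.008], [-0.008, 0.002, -1.0]]
force: [0.8, -5.1, 2.6]
opening: -0.1
finger_force: 2.4
```

Run:
```python
from h import *
st();lip()
def T(a): return 63.8-120*np.cos(.14+a),62.3+120*np.sin(.14+a)
for a in np.arange(1.6,.49,-.1):
    x,z=T(a); print(round(a,2),end=' '); row([w(x+128,0,z-10)],Rt(0))
```

```text
t 19.35 p [ 491.4 -169.3  169. ] tipbox [227.2   0.9 173. ] z [ 0.    -0.008 -1.   ] F [ 0.8 -5.1  2.6] op -0.10923527791054406 q [-26.2   1.5  -2.6  85.8  -0.4  74.8]
lip 320 [[58.2, -56.3, 167.0], [71.4, 0.8, 172.4], [83.9, 57.5, 178.6]]
mat 387 [[-53.0, 11.8, -1.7], [-7.4, 35.4, 6.1], [40.0, 98.4, 13.2]]
grey [[59.7, -95.8, 168.5], [103.2, 17.1, 186.7], [157.3, 107.5, 195.3]]
1.6 [1.351, -0.089, -0.134, 0.002, 0.005, 0.0]
1.5 [2.542, -0.089, -0.283, 0.002, 0.005, 0.0]
1.4 [3.741, -0.089, -0.312, 0.002, 0.005, 0.0]
1.3 [4.937, -0.089, -0.221, 0.002, 0.005, 0.0]
1.2 [6.118, -0.089, -0.012, 0.002, 0.005, 0.0]
1.1 [7.272, -0.09, 0.315, 0.002, 0.005, 0.0]
1.0 [8.388, -0.09, 0.755, 0.002, 0.005, 0.0]
0.9 [9.454, -0.091, 1.304, 0.002, 0.005, 0.0]
0.8 [10.461, -0.093, 1.957, 0.002, 0.005, 0.0]
0.7 [11.397, -0.094, 2.707, 0.002, 0.005, 0.0]
0.6 [12.253, -0.096, 3.547, 0.002, 0.005, 0.0]
0.5 [13.021, -0.097, 4.468, 0.002, 0.005, 0.0]
```

{"name": "play_rows", "arguments": {"targets": [[1.35,-0.1,-0.15,0,0,0,255],[2.5,-0.1,-0.28,0,0,0,255],[3.7,-0.1,-0.3,0,0,0,255],[4.9,-0.1,-0.2,0,0,0,255],[6.1,-0.1,0,0,0,0,255],[7.3,-0.1,0.3,0,0,0,255],[8.4,-0.1,0.75,0,0,0,255],[9.4,-0.1,1.3,0,0,0,255]]}}

```text
clock: 20.4
position: [506.2, -73.7, 152.0]
tcp_rot: [[0.189, 0.982, -0.006], [0.982, -0.189, -0.001], [-0.002, -0.006, -1.0]]
force: [0.7, -3.7, -3.3]
opening: -0.0
finger_force: 2.1
```

Run:
```python
from h import *
st();lip()
def T(a): return 63.8-120*np.cos(.14+a),62.3+120*np.sin(.14+a)
for a in np.arange(.9,.39,-.1):
    x,z=T(a); print(round(a,2),end=' '); row([w(x+128,0,z-10)],Rt(0))
```

```text
t 20.4 p [506.2 -73.7 152. ] tipbox [130.5  -2.6 156. ] z [-0.006 -0.001 -1.   ] F [ 0.7 -3.7 -3.3] op -0.03259906794773903 q [-15.7   0.9  -5.1  84.3  -0.1  85.2]
lip 291 [[-37.1, -55.6, 152.9], [-25.6, 1.9, 159.2], [-14.2, 59.2, 164.6]]
grey [[-37.0, -99.0, 155.0], [1.3, 9.4, 172.7], [34.2, 106.1, 182.2]]
0.9 [-0.213, 0.325, -0.462, -0.007, -0.001, 0.001]
0.8 [0.789, 0.332, 0.196, -0.007, -0.001, 0.001]
0.7 [1.72, 0.338, 0.952, -0.007, -0.001, 0.001]
0.6 [2.572, 0.346, 1.797, -0.007, -0.001, 0.001]
0.5 [3.335, 0.353, 2.722, -0.007, -0.001, 0.001]
0.4 [4.001, 0.361, 3.72, -0.007, -0.001, 0.001]
```

{"name": "play_rows", "arguments": {"targets": [[0.8,0.2,0.2,0,0,0,255],[1.7,0.3,0.95,0,0,0,255],[2.6,0.3,1.8,0,0,0,255],[3.3,0.3,2.7,0,0,0,255]]}}

```text
clock: 20.95
position: [515.8, -41.8, 125.5]
tcp_rot: [[0.189, 0.982, -0.004], [0.982, -0.189, -0.0], [-0.001, -0.004, -1.0]]
force: [-3.3, -3.7, -1.1]
opening: -0.1
finger_force: 1.7
```

Run:
```python
from h import *
st();lip()
row([w(110,0,240),w(-80,0,240)],Rt(0))
```

```text
t 20.95 p [515.8 -41.8 125.5] tipbox [ 97.4   0.8 129.5] z [-0.004 -0.    -1.   ] F [-3.3 -3.7 -1.1] op -0.11868558692862788 q [-12.    2.   -7.   81.2  -0.1  88.9]
lip 258 [[-69.3, -55.5, 121.8], [-58.4, 0.2, 128.5], [-47.5, 57.2, 134.7]]
grey [[-68.3, -99.2, 123.2], [-33.3, 7.9, 141.5], [-7.5, 105.7, 151.0]]
[-1.36, -0.088, -11.591, -0.005, -0.001, 0.001]
[17.64, -0.064, -11.577, -0.005, -0.001, 0.001]
```

{"name": "play_rows", "arguments": {"targets": [[-1.4,0,-1,0,0,0,255],[-1.4,0,-6,0,0,0,255],[-1.4,0,-11.6,0,0,0,255],[4,0,-11.6,0,0,0,255],[10,0,-11.6,0,0,0,255],[15,0,-11.6,0,0,0,255],[15.5,0,-11.6,0,0,0,255]]}}

```text
clock: 21.88
position: [546.5, 112.5, 243.5]
tcp_rot: [[0.185, 0.983, -0.001], [0.983, -0.185, 0.001], [0.001, -0.001, -1.0]]
force: [0.2, -0.3, -0.2]
opening: -0.2
finger_force: 0.0
```

Run:
```python
from h import *
st()
def T(a): return 63.8-120*np.cos(.14+a),62.3+120*np.sin(.14+a)
x,z=T(.487); row([w(x-26,0,z+15)],Rt(0))
for a in (.487,.4,.3,.2,.1,0.05,0,-.03):
    x,z=T(a); print(round(a,2),end=' '); row([w(x-27,0,z-9)],Rt(0))
```

```text
t 21.88 p [546.5 112.5 243.5] tipbox [-59.9   1.7 247.5] z [-0.001  0.001 -1.   ] F [ 0.2 -0.3 -0.2] op -0.17905847075467202 q [4.700e+00 8.000e+00 1.290e+01 9.490e+01 1.000e-01 1.053e+02]
[-0.063, -0.165, 9.575, -0.001, -0.001, 0.004]
0.49 [0.034, -0.162, 11.975, -0.001, -0.001, 0.004]
0.4 [0.608, -0.159, 12.846, -0.001, -0.001, 0.004]
0.3 [1.171, -0.155, 13.906, -0.001, -0.001, 0.004]
0.2 [1.625, -0.152, 15.016, -0.001, -0.001, 0.004]
0.1 [1.967, -0.149, 16.165, -0.001, -0.001, 0.004]
0.05 [2.094, -0.148, 16.752, -0.001, -0.001, 0.004]
0 [2.192, -0.147, 17.344, -0.001, -0.001, 0.004]
-0.03 [2.236, -0.147, 17.701, -0.001, -0.001, 0.004]
```

{"name": "play_rows", "arguments": {"targets": [[0,-0.1,5,0,0,0,255],[0,-0.15,9.5,0,0,0,255],[0,-0.15,11.4,0,0,0,255],[0.3,-0.15,12.4,0,0,0,255],[0.9,-0.15,13.4,0,0,0,255],[1.4,-0.15,14.4,0,0,0,255],[1.8,-0.15,15.4,0,0,0,255],[2.0,-0.15,16.2,0,0,0,255]]}}

```text
clock: 22.88
position: [547.9, 129.9, 79.5]
tcp_rot: [[0.189, 0.982, -0.003], [0.982, -0.189, -0.001], [-0.001, -0.002, -1.0]]
force: [0.7, -0.5, 1.6]
opening: -0.1
finger_force: 0.6
```

Run:
```python
from h import *
st(); lip()
```

```text
t 22.88 p [547.9 129.9  79.5] tipbox [-77.2  -0.2  83.5] z [-0.003 -0.001 -1.   ] F [ 0.7 -0.5  1.6] op -0.109649902591775 q [  6.5   9.7  -4.   76.5  -0.  107.4]
grey [[-58.9, -100.2, 90.6], [10.0, 9.8, 96.5], [64.8, 107.8, 104.5]]
```

{"name": "play_rows", "arguments": {"targets": [[0.1,0,0.3,0,0,0,255],[0.15,0,0.6,0,0,0,255],[0.15,0,0.85,0,0,0,255],[0.15,0,1.0,0,0,0,255],[0.15,0,1.0,0,0,0,255]]}}

```text
clock: 23.55
position: [547.5, 131.1, 72.4]
tcp_rot: [[0.189, 0.982, -0.003], [0.982, -0.189, -0.0], [-0.001, -0.003, -1.0]]
force: [-4.4, -0.8, 10.0]
opening: 0.1
finger_force: 5.1
```

Run:
```python
from h import *
st(); lip()
```

```text
t 23.55 p [547.5 131.1  72.4] tipbox [-78.4  -0.9  76.4] z [-0.003 -0.    -1.   ] F [-4.4 -0.8 10. ] op 0.11787388532775323 q [  6.6   9.9  -4.6  75.7  -0.  107.5]
grey [[-62.4, -97.9, 90.1], [17.3, 6.5, 92.3], [64.2, 108.9, 98.9]]
```

{"name": "play_rows", "arguments": {"targets": [[0,0,0.1,0,0,0,255],[0,0,0.2,0,0,0,255],[0,0,0.3,0,0,0,255],[0,0,0.3,0,0,0,255]]}}

```text
clock: 24.1
position: [547.6, 131.1, 72.2]
tcp_rot: [[0.189, 0.982, -0.002], [0.982, -0.189, -0.0], [-0.001, -0.001, -1.0]]
force: [-8.8, -0.5, 20.7]
opening: 0.1
finger_force: 10.1
```

Run:
```python
from h import *
st(); lip()
```

```text
t 24.1 p [547.6 131.1  72.2] tipbox [-78.4  -0.8  76.2] z [-0.002 -0.    -1.   ] F [-8.8 -0.5 20.7] op 0.1351617199090789 q [  6.7   9.8  -4.7  75.6  -0.  107.5]
grey [[-61.4, -96.5, 90.1], [17.9, 7.8, 92.4], [64.3, 108.9, 98.4]]
```

{"name": "play_rows", "arguments": {"targets": [[0,0,-1,0,0,0,255],[0,0,-6,0,0,0,255],[2,0,-12,0,0,0,255],[8,0,-16,0,0,0,255],[14,0,-18,0,0,0,255],[14,0,-18,0,0,0,255]]}}

```text
clock: 24.9
position: [575.5, 272.3, 247.7]
tcp_rot: [[0.185, 0.983, -0.001], [0.983, -0.185, 0.001], [0.001, -0.001, -1.0]]
force: [-0.3, -0.2, -0.2]
opening: 0.1
finger_force: 0.0
```

Run:
```python
from h import *
st(); lip()
c=cam('scene'); P0=np.load('scene0.npz'); P=cloud(c)
d0=dict(P0); Q=cloud(d0)
hsv=cv2.cvtColor(d0['img'],cv2.COLOR_RGB2HSV)
m=((Q-B0)@BX>-92)&((Q-B0)@BX<50)&(abs((Q-B0)@BY)<60)&(Q[...,2]>70)&(P[...,2]<110)
dz=(P-Q)[...,2][m]; print('dz',m.sum(),np.median(dz),np.percentile(dz,[10,90]))
lp=m&((Q-B0)@BX<-68); print('lip dz',lp.sum(),np.median(P[...,2][lp]),np.median(Q[...,2][lp]))
cv2.imwrite('pics/end.png',c['img'][:,:,::-1])
```

```text
t 24.9 p [575.5 272.3 247.7] tipbox [-222.3   -0.   251.7] z [-0.001  0.001 -1.   ] F [-0.3 -0.2 -0.2] op 0.07533085362139307 q [1.920e+01 2.070e+01 2.850e+01 9.780e+01 1.000e-01 1.199e+02]
lip 249 [[-92.8, -54.9, 67.8], [-80.6, 0.3, 74.0], [-69.3, 57.8, 81.4]]
grey [[-63.2, -106.2, 90.1], [3.0, -9.8, 92.7], [64.0, 108.5, 99.1]]
dz 2024 -0.04237414909965764 [-3.06035744  3.21750956]
lip dz 334 74.08668469218838 74.11679558927972
```

View pics/end.png

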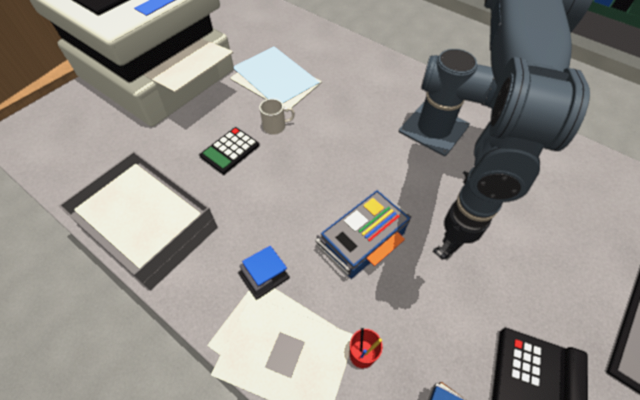

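The picture shows the tray flush again at about (365,235), with its lip height back to the starting value. The punch, cup, calculator and mug are where they started. The tape roll is hidden behind the arm, but no move went near it.

```bash
python3 -c "
from workcell import bot
print(bot.finish_job())"
```

```text
the job is handed in; nothing more can be done
None
```

I handed the job in at about 25 s: the stapler is standing released in the mat bay and the tray is pressed home with its lip back at its starting height; no verdict was returned, and the tape roll was hidden from view in the last picture.

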